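# Wind out the microscope stage and snap the cover onto its sample chamber

### The arm

A 6-joint arm with a two-finger parallel gripper is mounted at the origin on the work surface. World frame = base frame: x ahead of the robot, y to its left, z up, the work surface at z = 0. Lengths are in m, angles in rad, forces in N, time in s.
With the tool pointing down it reaches from about 0.35 to 0.875 m from the base axis. Payload 4.2 kg.
Tool frame: the origin (TCP) lies on the centre line of the jaws, within the pads' length; the fingertips stand 11 mm ahead of it and the grasp point (between the pads) lies 8 mm behind it; z points along the fingers, y is the line along which they close (so a half turn about z gives the same grasp; the last joint's range is limited). The gripper opens to 85 mm and grips with 20 to 120 N. Pads are 22 mm wide; open, the fingers measure 114 mm over their backs; the gripper's body (76 mm by 85 mm) begins 54 mm behind the grasp point. The pads swing forward as they close: fully open they stand 13 mm farther back than shut.
Start: joints at [1.589, 0.385, 0.008, 0, -1.194, -0.259], TCP at [0.149, 0.607, 0.242] pointing down, gripper open.
Joint ranges: [-3.14, 3.14], [-1.21, 2.06], [-1.07, 1.41], [-3.16, 2.05], [-2.99, -0.16], [-3.1, 3.1]. Speed limits (rad/s): [2.79, 2.79, 3.14, 3.14, 3.14, 3.14].

### API

Orientations are given as a unit quaternion [x, y, z, w].
In Python, from bench import bot, eyes, job gives the robot as it stands (bot), with the cameras (eyes) and the job (job).
- The arm moves only by the shell command python3 jog.py 'ROWS' [FORCE]. ROWS is a JSON list that holds a single list of rows (three levels of brackets), with 1 to 8 rows, each of 5 numbers: dx, dy, dz in m, then a turn about the tool's z in rad, then the finger opening in m; each row shifts and turns the commanded pose from where the row before left it, along the tool's axes as they then stand; what a row does not reach is not made up. A row lasts 1/10 s, in which the tool goes at most 0.05 m and 0.15 rad, less where a joint would pass 70% of its speed; a pose out of reach is approached as far as the arm can. The fingers move at their own pace and stop on an object; FORCE is the grip in N (left out, the last holds). Time passes only in rows, so rows that do not move let the fingers close. It prints the time, the measured TCP pose, the force, the opening and the grip force at its end. Input that does not fit is refused with a message, and nothing moves.
- bot.read_state(): the state, without advancing time (a new reading comes with each control period).
- eyes.snapshot(name): name is "scene" or "side" or "wrist"; returns the picture (384x512x3 uint8, red, green, blue); there is no depth.
- eyes.get_calibration(name): a dict with "mtx" (3x3 intrinsics, pixels), "rvec" (rotation vector, rad) and "tvec" (3), from world to camera coordinates, as OpenCV has them; the wrist camera has in their place "tool_from_camera" (4x4, takes a point from camera to tool coordinates, whose origin is the TCP and whose axes are the flange's). Camera axes: x right, y down, z forward; pixel columns grow to the right and rows downward; lengths in m; the calibration is good to about 2 mm. A picture is of the moment at which its call begins: read the wrist's pose just before it. get_calibration takes no time and is no camera call.
- job.finish_job(): hands the job in; it is judged then, once.
The state is a dict: "time": time; "joints": joint angles; "dq": joint speeds; "effort": joint torques, N m; "position": TCP position; "tcp_rot": TCP orientation; "wrist_force": force on the tool from outside, world axes, zero at the start; "wrist_torque": the same for the moment, N m; "width": finger opening in m; "grip_force": force on a finger pad.
Only numpy, scipy, OpenCV 4.12 (cv2) and the standard library are available. Lean on these libraries where they do the work, as an engineer would, in place of code of your own. Each camera call takes 0.05 s, during which the arm holds its last target. There are 200 camera calls.

### The job

Wind the hand crank of the microscope stage counter-clockwise (seen from above) until the carriage has come out from under the lens to its end stop. Then take the white clip cover, set it on the sample chamber on the carriage and press it straight down until it snaps past the spring rollers, and keep pressing firmly so that the rubber seal underneath stays squeezed: finish while still pressing on the cover, do not let go. Do not bump the microscope, and leave the bottle, the mouse and the slide box where they are.

Things in the scene. Friction and masses are not known exactly. Their poses are not given: they have to be found in the camera images.
- stage: The fixed stage: a dark steel rail 120 mm wide (its x) and 305 mm long (its y), top 18 mm above the bench, with a grey crank gearbox 60 x 60 x 50 mm tall at its own (0, -210 mm) and the microscope at its +y end. Origin on the bench at the rail's middle; z up; anchored. Its position and yaw vary.
- crank (a joint): Hand crank on the gearbox, vertical axis: angle in rad, growing counter-clockwise seen from above; 0 to 10.5, where 10.5 is the end stop with the carriage fully out. It starts between 1.1 and 3.9, so 1.05 to 1.5 turns remain. Stiff (about 0.3 N m, some 7 N at the handle); stays where it is left.
- crank_hub (a point): Point on the crank's axis, 60 mm above the bench (top of the flat crank arm); it does not move.
- crank_grip (a point): Point on the axis of the crank's upright handle: a round black post 16 mm in diameter fixed to the crank arm, 45 mm from the crank's axis, rising from 60 mm to 102 mm above the bench; this point is 87 mm above the bench. Moves round with the crank.
- carriage (a joint): Travel of the aluminium carriage in m: 0 under the lens to 0.147 at the end stop; it moves along the stage's -y, driven only by the crank (14 mm per rad); it cannot be pushed by hand.
- chamber (a point): Centre of the top of the rubber seal (44 x 40 mm) in the sample chamber on the carriage, 40 mm above the bench when not squeezed. This point rides on the carriage (not on the seal); its axes are those of the stage. Inner faces of two guide cheeks stand at y = +-24 mm from it, 14 mm above the seal plane, with flared lips above them up to 25 mm.
- rollers (a point): Point midway between the chamber's two sprung steel rollers, 11.8 mm above the seal plane, riding on the carriage. The roller axes are at x = +-30.5 mm from it, each 9 mm in diameter and 33 mm long along y; they give way outward. Their housings outside them reach 16 mm above the seal plane.
- cover: Loose white clip cover, 90 to 145 g, upright on the bench: block 48 (x) x 44 (y) x 26 mm tall, a round bead 9 mm in diameter along the foot of both x sides (59 mm over the beads), and on top a grip rib 14 mm thick (x), 36 mm long (y), from 26 to 52 mm high. Origin at the centre of its underside. It goes on with its origin over the chamber and its x along the stage's x, either way round.
- seal (a joint): How far the sprung rubber seal is squeezed, in m: 0 free, 0.005 fully, about 3 N per mm. While the cover goes on, its beads meet the rollers with its underside 14 mm above the seal; pressing takes up to about 12 N; at about 7 mm the force drops suddenly and the cover jumps down to the seal (0 mm); pressing on then squeezes the seal.
- microscope: The fixed video microscope, origin and axes those of the stage. A lens tube (44 mm in diameter) with a camera on top stands over the stage's own (0, 70 mm), from 86 mm to 280 mm above the bench; column at its own (135, 100 mm), 290 mm tall; foot behind the rail.
- oil: Bystander: small amber bottle, 32 mm in diameter, 70 mm tall; origin under its base.
- mouse: Bystander: black computer mouse 105 x 60 x 32 mm; origin under its centre.
- slidebox: Bystander: grey slide box 55 (x) x 90 (y) x 35 mm tall; origin under its centre.

How it is judged:
On the way, in this order (a step that is already met when the one before it is completed fails the run):
1. the carriage is wound out to its end stop (within 4 mm) (value of joint carriage above 0.143 m), for 0.2 s.
2. the cover is snapped onto the chamber (z of cover in the frame of chamber below 0.003 m and horizontal distance between cover and chamber below 0.005 m and value of joint carriage above 0.143 m), for 0.1 s.
At the end, for the whole second after the job is handed in: The carriage is within 4 mm of its end stop, the cover sits snapped in the chamber (within 5 mm of its centre, upright within 7 degrees), and the fingers still press it so that the seal is squeezed by more than 1.5 mm (about 5 N), steadily through the last second (value of joint carriage above 0.143 m and value of joint seal above 0.0015 m and z of cover in the frame of chamber below -0.001 m and horizontal distance between cover and chamber below 0.005 m and angle between cover's own z axis and vertical below 0.12 rad and contact force between the fingers and cover above 2 N and linear speed of cover below 0.02 m/s); the arm keeps its last pose, push and grip.
It fails at once if the microscope is bumped (over 5 N) (contact force between anything else and microscope above 5 N).
It fails at once if the bottle is moved (distance of oil from where it was at the start of the episode above 0.02 m).
It fails at once if the mouse is moved (distance of mouse from where it was at the start of the episode above 0.02 m).
It fails at once if the slide box is moved (distance of slidebox from where it was at the start of the episode above 0.02 m).
It also fails if it takes over 72 s, if anything falls off the work surface, if the arm or the gripper's body presses on something with over 40 N, if the wrist force passes 120 N, or if a joint passes its speed limit or range.

## Working session

There is one attempt and no reset: what is moved stays moved. The work goes in short steps, Python scripts to look and compute and a shell command to move; the robot and the scene stay as the last step left them, time stands still between calls to the robot, and variables do not carry over. Pictures are saved under pics/ and viewed, at most 10 in all, crops included, and the job is handed in when it is done.

```bash
ls; mkdir -p pics
cat > h.py <<'E'
import numpy as np,cv2
from bench import bot, eyes, job
from scipy.spatial.transform import Rotation as R
def snap(n,f):
    s=bot.read_state(); im=eyes.snapshot(n); cv2.imwrite('pics/'+f+'.png',im[:,:,::-1]); 
    np.savez('pics/'+f+'.npz',p=s['position'],q=s['tcp_rot'],n=n); return im
def cam(f):
    d=np.load('pics/'+f+'.npz'); c=eyes.get_calibration(str(d['n'])); K=np.array(c['mtx'])
    if 'rvec' in c:
        r=cv2.Rodrigues(np.array(c['rvec'],float))[0]; t=np.array(c['tvec'],float).ravel()
    else:
        T=np.array(c['tool_from_camera']); W=np.eye(4); W[:3,:3]=R.from_quat(d['q']).as_matrix(); W[:3,3]=d['p']
        M=np.linalg.inv(W@T); r=M[:3,:3]; t=M[:3,3]
    return K,r,t
def ray(f,u,v,z):
    K,r,t=cam(f); o=-r.T@t; d=r.T@np.linalg.inv(K)@[u,v,1.]; return o+d*(z-o[2])/d[2]
def proj(f,P):
    K,r,t=cam(f); c=r@np.array(P,float)+t; c=K@c; return c[:2]/c[2]
def tool(dw):
    return R.from_quat(bot.read_state()['tcp_rot']).inv().apply(dw)
E
python3 - <<'E'
from h import *
a=snap('scene','s0');b=snap('side','d0');c=snap('wrist','w0')
cv2.imwrite('pics/sd.png',np.vstack([a[:,:,::-1][:300],b[:,:,::-1][84:]]))
s=bot.read_state();print(s)
print(eyes.get_calibration('wrist'))
E
```

```text
bench.py
jog.py
pics
{'time': 0.15, 'joints': array([ 1.58859327e+00,  3.85350775e-01,  6.95086788e-03, -3.31223614e-04,
       -1.19401147e+00, -2.58649453e-01]), 'dq': array([-0.00183504, -0.00231917,  0.00320701,  0.0031447 ,  0.00175859,
        0.00016146]), 'effort': array([-7.19190484e-04, -3.92680407e+01,  1.88582969e+01,  4.18862835e+00,
       -3.39052458e-03, -4.53715465e-07]), 'position': array([0.1489409 , 0.6065616 , 0.24149791]), 'tcp_rot': array([ 9.92749845e-01, -1.20195961e-01, -4.12134004e-05,  8.21034265e-04]), 'wrist_force': array([ 0.55046883,  0.33704218, -0.24613529]), 'wrist_torque': array([ 0.01071349, -0.01566985,  0.04101085]), 'grip_force': 0.0, 'width': 0.08525053314069274}
{'mtx': array([[286.46556938,   0.        , 256.07210857],
       [  0.        , 286.46556938, 191.16385047],
       [  0.        ,   0.        ,   1.        ]]), 'tool_from_camera': array([[ 5.10450511e-04, -9.61593911e-01, -2.74475663e-01,
         6.97943111e-02],
       [ 9.99999832e-01,  5.66346400e-04, -1.24400190e-04,
        -2.99796576e-04],
       [ 2.75070769e-04, -2.74475554e-01,  9.61594038e-01,
        -1.31378583e-01],
       [ 0.00000000e+00,  0.00000000e+00,  0.00000000e+00,
         1.00000000e+00]])}
```

View pics/s0.png

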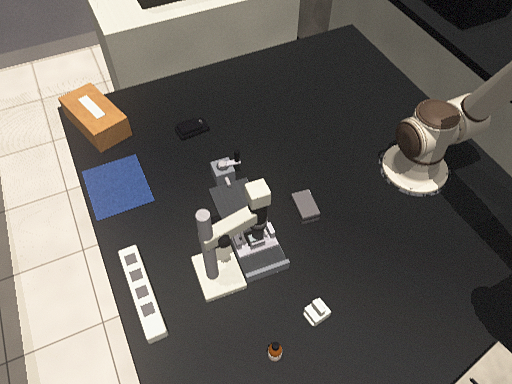

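View pics/d0.png

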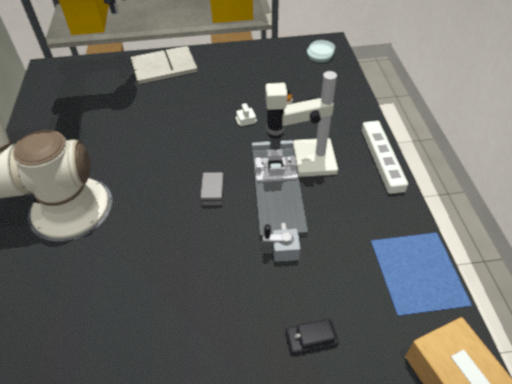

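Scene view: gearbox ≈(222,168), handle ≈(237,157), cover ≈(317,311), slide box (306,205), bottle (275,352), mouse (192,127). Side view: gearbox ≈(286,245), handle ≈(267,231), cover ≈(246,115), slide box (212,188), mouse (312,336). Next: locating these and enlarging the crank and cover areas.

Run:
```python
from h import *
for n,f,l in [('box',(('s0',306,205),('d0',212,186)),.035),('cover',(('s0',317,315),('d0',246,118)),.02),('gear',(('s0',222,168),('d0',286,243)),.05),('mouse',(('s0',192,127),('d0',312,336)),.03),('oil',(('s0',275,352),('d0',290,99)),.04),('railend',(('s0',265,265),('d0',275,150)),.018)]:
    print(n,[ray(*a,l).round(3) for a in f])
a=cv2.imread('pics/s0.png');b=cv2.imread('pics/d0.png')
def crop(i,x,y,w,h,k): return cv2.resize(i[y:y+h,x:x+w],None,fx=k,fy=k,interpolation=cv2.INTER_CUBIC)
t=np.hstack([crop(a,195,140,100,150,4),crop(b,230,120,100,150,4)])
cv2.imwrite('pics/c0.png',t)
```

```text
box [array([0.387, 0.003, 0.035]), array([ 0.387, -0.012,  0.035])]
cover [array([0.515, 0.291, 0.02 ]), array([0.511, 0.267, 0.02 ])]
gear [array([ 0.552, -0.211,  0.05 ]), array([ 0.549, -0.23 ,  0.05 ])]
mouse [array([ 0.567, -0.428,  0.03 ]), array([ 0.565, -0.453,  0.03 ])]
oil [array([0.65 , 0.332, 0.04 ]), array([0.658, 0.314, 0.04 ])]
railend [array([0.569, 0.115, 0.018]), array([0.578, 0.115, 0.018])]
```

View pics/c0.png

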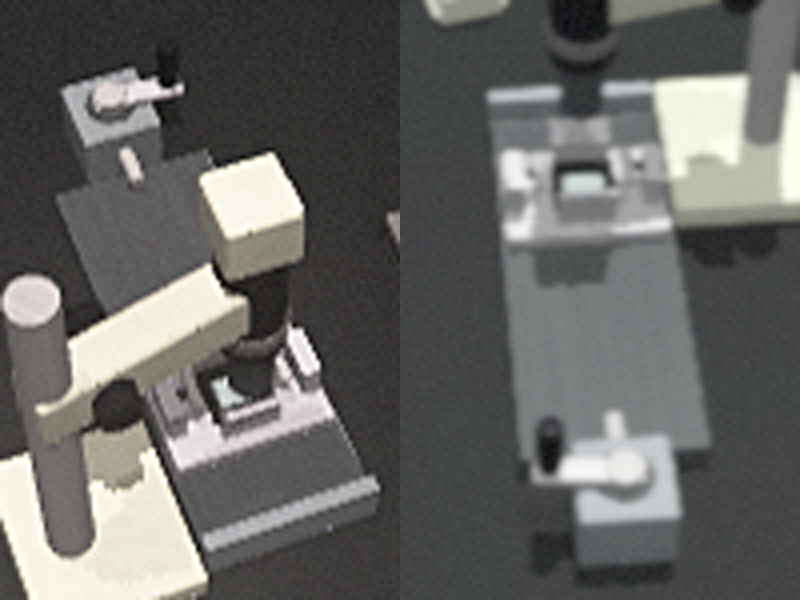

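Crop: hub disc at scene (222.5,164.5) / side (287,237.5), handle top at scene (237,152) / side (267,226), stage running almost along world +y. I'll head for the crank, looking at the cover on the way.

```bash
python3 jog.py '[[[0.04, 0.026, 0, 0, 0.085], [0.04, 0.026, 0, 0, 0.085], [0.04, 0.026, 0, 0, 0.085], [0.04, 0.026, 0, 0, 0.085], [0.04, 0.026, 0, 0, 0.085], [0.04, 0.026, 0, 0, 0.085], [0.04, 0.026, 0, 0, 0.085], [0, 0, 0, 0, 0.085]]]'
python3 - <<'E'
from h import *
snap('wrist','w1')
print('hub',ray('s0',222.5,164.5,.062),ray('d0',287,237.5,.062))
print('grip top',ray('s0',237,152,.102),ray('d0',267,226,.102))
E
```

```text
time: 0.95
position: [0.3799, 0.3595, 0.2421]
tcp_rot: [0.992, -0.123, -0.0, 0.001]
wrist_force: [-0.6, 0.0, 0.4]
width: 0.0849
grip_force: 0.0
hub [ 0.54851532 -0.21267446  0.062     ] [ 0.55206628 -0.2228355   0.062     ]
grip top [ 0.50377241 -0.20580278  0.102     ] [ 0.50595623 -0.21169574  0.102     ]
```

View pics/w1.png

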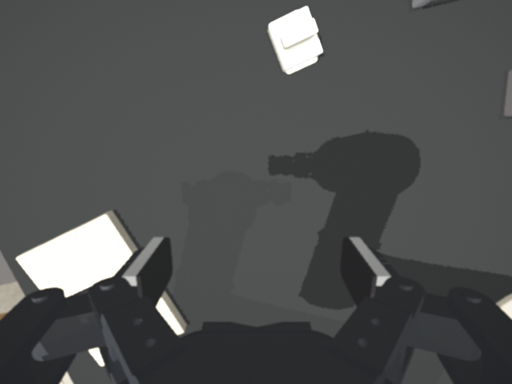

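Wrist view: cover at about (295,40), rotated slightly; bench otherwise clear.

```bash
python3 jog.py '[[[0.0095, 0.043, -0.003, 0, 0.085], [0.0095, 0.043, -0.003, 0, 0.085], [0.0095, 0.043, -0.003, 0, 0.085], [0.0095, 0.043, -0.003, 0, 0.085], [0.0095, 0.043, -0.003, 0, 0.085], [0.0095, 0.043, -0.003, 0, 0.085], [0.0095, 0.043, -0.003, 0, 0.085]]]'; python3 jog.py '[[[0.022, 0.04, 0, 0, 0.085], [0.022, 0.04, 0, 0, 0.085], [0.022, 0.04, 0, 0, 0.085], [0.022, 0.04, 0, 0, 0.085], [0.022, 0.04, 0, 0, 0.085], [0.022, 0.04, 0, 0, 0.085], [0, 0, 0, 0, 0.085], [0, 0, 0, 0, 0.085]]]'
python3 - <<'E'
from h import *
snap('wrist','w2')
print([proj('w2',p).round(0) for p in ([.55,-.217,.062],[.505,-.209,.102])])
E
```

```text
time: 1.7
position: [0.3698, 0.0546, 0.2636]
tcp_rot: [0.993, -0.119, 0.0, -0.0]
wrist_force: [1.7, -0.7, -0.4]
width: 0.0848
grip_force: 0.0
time: 2.5
position: [0.4414, -0.2094, 0.2625]
tcp_rot: [0.993, -0.121, -0.001, -0.0]
wrist_force: [0.4, 1.0, -1.3]
width: 0.0847
grip_force: 0.0
[array([239.,  73.]), array([241., 118.])]
```

View pics/w2.png

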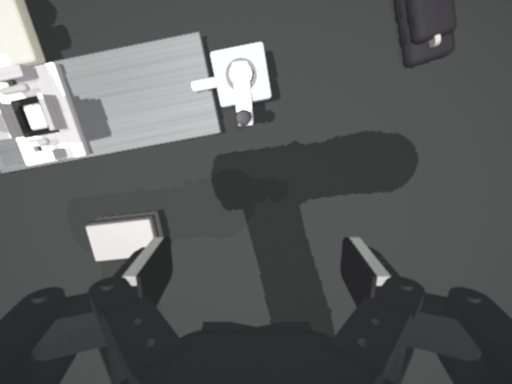

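Wrist view: hub disc (240,72), handle top (243,117), gearbox top corners (212,49),(263,42),(271,98),(221,107), rail end corners (200,34),(220,132) with the rail leading left to the carriage.

Run:
```python
from h import *
P=lambda u,v,z:ray('w2',u,v,z)
im=cv2.imread('pics/w2.png'); g=cv2.cvtColor(im,cv2.COLOR_BGR2GRAY)
# handle: dark blob near (243,117)
m=(g<60).astype(np.uint8); sub=m[108:126,232:254]; n,l,s,c=cv2.connectedComponentsWithStats(sub); print([(x[:4],x[4],y+[232,108]) for x,y in zip(s,c)])
hub=P(240,72,.062); gt=P(243,117,.102); print('hub',hub,'grip',gt, np.linalg.norm((hub-gt)[:2]))
G=np.array([P(u,v,.05) for u,v in((212,49),(263,42),(271,98),(221,107))]); print(G.mean(0),np.linalg.norm(np.diff(G,axis=0),axis=1))
a,b=P(200,34,.018),P(220,132,.018); print('rail end',a,b,np.linalg.norm(a-b),'xdir yaw',np.arctan2(*(a-b)[1::-1]))
# rail edges along y
for q in (((60,58),(200,34)),((60,158),(215,134))):
    p,r=[P(*x,.018) for x in q]; d=p-r; print('ydir yaw',np.arctan2(-d[0],d[1]),p,r)
g2=G; d=G[0]-G[1]; print(np.arctan2(-d[0],d[1]),)
d=G[0]-G[3]; print(np.arctan2(d[1],d[0]))
```

```text
[(array([ 0,  0, 22, 18], dtype=int32), np.int32(396), array([242.5, 116.5]))]
hub [ 0.55070624 -0.21805266  0.062     ] grip [ 0.50512728 -0.21137891  0.102     ] 0.04606496245356288
[ 0.54896684 -0.21896215  0.05      ] [0.05611678 0.05865234 0.05826968]
rail end [ 0.60773805 -0.18181027  0.018     ] [ 0.49284676 -0.17372274  0.018     ] 0.11517558879039454 xdir yaw -0.07027697573058893
ydir yaw -0.09010200073285388 [ 0.62321492 -0.01050479  0.018     ] [ 0.60773805 -0.18181027  0.018     ]
ydir yaw -0.09127283410103376 [0.51094511 0.04077252 0.018     ] [ 0.49194997 -0.16676304  0.018     ]
-0.11801795502348643
-0.11437053086369352
```

```bash
python3 jog.py '[[[0.031, -0.007, 0.02, 0, 0.06], [0.031, -0.007, 0.02, 0, 0.06], [0, 0, 0.04, 0, 0.06], [0, 0, 0.04, 0, 0.06], [0, 0, 0.04, 0, 0.06], [0, 0, 0.023, 0, 0.06], [0, 0, 0, 0, 0.06]]]'; python3 jog.py '[[[0, 0, 0, 0, 0], [0, 0, 0, 0, 0], [0, 0, 0, 0, 0], [0, 0, 0, 0, 0], [0, 0, 0, 0, 0]]]' 35
python3 - <<'E'
from h import *
s=bot.read_state();print(s['joints'].round(3),s['position'].round(4),s['width'])
snap('side','d1')
E
```

```text
time: 3.25
position: [0.5026, -0.2081, 0.0773]
tcp_rot: [0.993, -0.119, -0.004, -0.0]
wrist_force: [0.1, 0.3, 0.3]
width: 0.0599
grip_force: 0.0
time: 3.75
position: [0.5058, -0.2107, 0.0824]
tcp_rot: [0.993, -0.12, 0.002, 0.0]
wrist_force: [-1.2, 0.8, 6.3]
width: 0.015
grip_force: 34.2
[-0.099  0.425 -0.387  0.    -0.755  1.428] [ 0.5058 -0.2107  0.0824] 0.014977945723728434
```

Run:
```python
from h import *
C=np.array([.550,-.218]);g=np.array([.5055,-.2107]);p0=np.arctan2(*(g-C)[::-1]);d=2*np.pi/20
M=R.from_quat(bot.read_state()['tcp_rot']).as_matrix()
for k in range(20):
    a,b=p0+k*d,p0+(k+1)*d
    w=.045*np.array([np.cos(b)-np.cos(a),np.sin(b)-np.sin(a),0]);t=M.T@w;print(k,t[:2].round(4))
```

```text
0 [0.0033 0.0137]
1 [0.0074 0.012 ]
2 [0.0107 0.0091]
3 [0.013  0.0054]
4 [0.014  0.0011]
5 [ 0.0137 -0.0033]
6 [ 0.012  -0.0074]
7 [ 0.0091 -0.0107]
8 [ 0.0054 -0.013 ]
9 [ 0.0011 -0.014 ]
10 [-0.0033 -0.0137]
11 [-0.0074 -0.012 ]
12 [-0.0107 -0.0091]
13 [-0.013  -0.0054]
14 [-0.014  -0.0011]
15 [-0.0137  0.0033]
16 [-0.012   0.0074]
17 [-0.0091  0.0107]
18 [-0.0054  0.013 ]
19 [-0.0011  0.014 ]
```

```bash
python3 jog.py '[[[0.0033, 0.0137, 0, 0, 0], [0.0074, 0.012, 0, 0, 0], [0.0107, 0.0091, 0, 0, 0], [0.013, 0.0054, 0, 0, 0], [0.014, 0.0011, 0, 0, 0]]]' 40
python3 - <<'E'
from h import *
p=bot.read_state()['position'];v=p[:2]-[.55,-.218];print(np.linalg.norm(v),np.arctan2(v[1],v[0]),bot.read_state()['joints'].round(2))
E
```

```text
time: 4.3
position: [0.5371, -0.2613, 0.0816]
tcp_rot: [0.993, -0.12, -0.006, -0.001]
wrist_force: [-12.6, 4.0, 13.4]
width: 0.0147
grip_force: 40.2
0.045159272125147636 -1.8614296721178947 [-0.18  0.5  -0.25 -0.   -0.83  1.51]
```

```bash
python3 jog.py '[[[0.0137, -0.0033, 0, 0, 0], [0.012, -0.0074, 0, 0, 0], [0.0091, -0.0107, 0, 0, 0], [0.0054, -0.013, 0, 0, 0], [0.0011, -0.014, 0, 0, 0], [-0.0033, -0.0137, 0, 0, 0], [-0.0074, -0.012, 0, 0, 0], [-0.0107, -0.0091, 0, 0, 0]]]' 40
python3 - <<'E'
from h import *
p=bot.read_state()['position'];v=p[:2]-[.55,-.218];print(np.linalg.norm(v),np.arctan2(v[1],v[0]),bot.read_state()['joints'].round(2))
E
```

```text
time: 5.1
position: [0.5989, -0.1847, 0.0852]
tcp_rot: [0.993, -0.118, 0.02, -0.001]
wrist_force: [22.3, 5.2, -4.4]
width: -0.0002
grip_force: 9.9
0.059119351360046105 0.597518730640906 [-0.04  0.52 -0.21  0.   -0.8   1.37]
```

Width 0: the handle slipped out of the jaws. Lift and look.

```bash
python3 jog.py '[[[0, 0, -0.04, 0, 0], [0, 0, -0.04, 0, 0], [-0.04, 0, -0.03, 0, 0.06], [-0.04, 0, -0.03, 0, 0.06], [-0.04, 0, 0, 0, 0.06], [0, 0, 0, 0, 0.06]]]'
python3 - <<'E'
from h import *
snap('wrist','w3')
E
```

```text
time: 5.7
position: [0.4601, -0.1567, 0.2219]
tcp_rot: [0.993, -0.12, 0.001, -0.001]
wrist_force: [0.5, 0.6, 0.3]
width: 0.0577
grip_force: 0.0
```

View pics/w3.png

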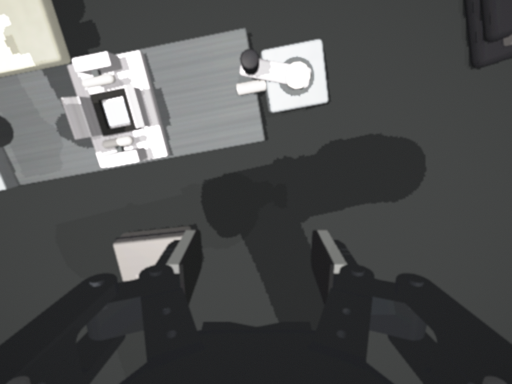

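Handle top (250,59), hub (295,75); carriage has come out, chamber seal at about (118,112).

Run:
```python
from h import *
hub=ray('w3',295,75,.062);g=ray('w3',250,59,.102);v=g-hub
print(hub,g,np.linalg.norm(v[:2]),np.arctan2(v[1],v[0]))
e=np.array([.5494,-.218])
ch=ray('w3',118,112,.04);y=np.array([.0899,.996]);o=e+.21*y;print('chamber',ch,(ch[:2]-o)@y,(ch[:2]-o)@[.996,-.0899])
ch=ray('w2',37,117,.04);print('chamber before',ch,(ch[:2]-o)@y)
s=bot.read_state();print(s['joints'].round(3))
```

```text
[ 0.54982985 -0.21599749  0.062     ] [ 0.56724836 -0.17733908  0.102     ] 0.0424013787354686 1.1474643706359802
chamber [ 0.5603947  -0.03051733  0.04      ] -0.022299418556415207 -0.005903967371198914
chamber before [0.56316754 0.03100324 0.04      ] 0.03922434970793566
[ 5.000e-03  1.680e-01 -3.500e-01 -1.000e-03 -1.050e+00  1.325e+00]
```

Angle moved 4.45 rad and carriage 61.5 mm, which agree (14 mm/rad); about 3.9 rad remain. For the rest the tool will turn with the crank so the pads push the post squarely: first pre-turn the wrist.

```bash
Q=$(true); python3 jog.py '[[[0, 0, 0, 0.15, 0.06], [0, 0, 0, 0.15, 0.06], [0, 0, 0, 0.15, 0.06], [0, 0, 0, 0.15, 0.06], [0, 0, 0, 0.15, 0.06], [0, 0, 0, 0.15, 0.06], [0, 0, 0, 0.15, 0.06], [0, 0, 0, 0.15, 0.06]]]' >/dev/null; python3 jog.py '[[[0, 0, 0, 0.15, 0.06], [0, 0, 0, 0.15, 0.06], [0, 0, 0, 0.15, 0.06], [0, 0, 0, 0.15, 0.06], [0, 0, 0, 0.15, 0.06], [0, 0, 0, 0.15, 0.06], [0, 0, 0, 0.15, 0.06], [0, 0, 0, 0.15, 0.06]]]'  >/dev/null; python3 jog.py '[[[0, 0, 0, 0.15, 0.06], [0, 0, 0, 0.15, 0.06], [0, 0, 0, 0.15, 0.06], [0, 0, 0, 0.15, 0.06], [0, 0, 0, 0.15, 0.06], [0, 0, 0, 0.15, 0.06], [0, 0, 0, 0.15, 0.06], [0, 0, 0, 0.15, 0.06]]]' >/dev/null; python3 jog.py '[[[0, 0, 0, 0.15, 0.06], [0, 0, 0, 0.15, 0.06], [0, 0, 0, 0.15, 0.06], [0, 0, 0, 0, 0.06]]]'
python3 - <<'E'
from h import *
s=bot.read_state();M=R.from_quat(s['tcp_rot']).as_matrix();yaw=np.arctan2(M[1,0],M[0,0]);print(s['joints'].round(3),yaw)
C=np.array([.550,-.2175]);g=C+.045*np.array([np.cos(1.147),np.sin(1.147)]);print(g)
print(tool(np.r_[g,.081]-s['position']).round(4))
E
```

```text
time: 8.55
position: [0.4655, -0.1576, 0.2202]
tcp_rot: [0.544, 0.839, 0.0, 0.0]
wrist_force: [-0.0, -0.4, -0.4]
width: 0.0602
grip_force: 0.0
[ 0.005  0.176 -0.345 -0.    -1.05  -2.725] 1.9923385239349816
[ 0.56850508 -0.17648095]
[-0.0593  0.0862  0.1392]
```

```bash
python3 jog.py '[[[-0.03, 0.0431, 0, 0, 0.06], [-0.0293, 0.0431, 0, 0, 0.06], [0, 0, 0.04, 0.15, 0.06], [0, 0, 0.04, 0.15, 0.06], [0, 0, 0.03, 0, 0.06], [0, 0, 0, 0, 0.06], [0, 0, 0, 0, 0.06]]]'
python3 - <<'E'
from h import *
s=bot.read_state();M=R.from_quat(s['tcp_rot']).as_matrix();print(s['joints'].round(3),np.arctan2(M[1,0],M[0,0]))
print(tool(np.array([.5685,-.1765,.081])-s['position']).round(4)); snap('wrist','w4')
E
```

```text
time: 9.25
position: [0.5638, -0.1758, 0.1106]
tcp_rot: [0.662, 0.75, -0.0, 0.0]
wrist_force: [-0.1, 1.1, 0.5]
width: 0.0601
grip_force: 0.0
[-2.80e-02  4.50e-01 -2.50e-01  1.00e-03 -8.70e-01 -2.99e+00] 1.6948994324384492
[-0.0013  0.0045  0.0296]
```

View pics/w4.png

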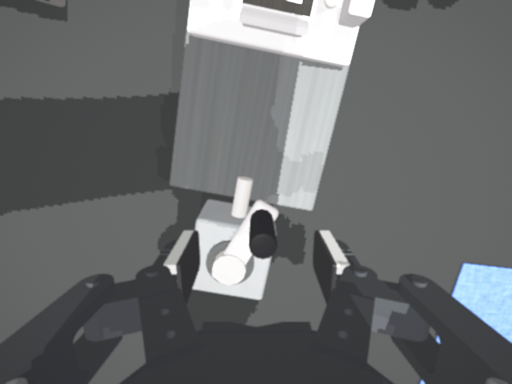

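Run:
```python
from h import *
print(ray('w4',263,247,.102),ray('w4',229,270,.062),proj('w4',[.5685,-.1765,.102]))
```

```text
[ 0.56817737 -0.17675358  0.102     ] [ 0.55015484 -0.21753901  0.062     ] [263.6569582  246.64271061]
```

```bash
python3 jog.py '[[[-0.0013, 0.0045, 0.015, 0, 0.06], [0, 0, 0.0146, 0, 0.06], [0, 0, 0, 0, 0], [0, 0, 0, 0, 0], [0, 0, 0, 0, 0], [0, 0, 0, 0, 0], [0, 0, 0, 0, 0]]]' 60
python3 - <<'E'
from h import *
s=bot.read_state();M=R.from_quat(s['tcp_rot']).as_matrix();yaw=np.arctan2(M[1,0],M[0,0]);p=s['position'][:2]
C=np.array([.550,-.2175]);v=p-C;a=np.arctan2(v[1],v[0]);print(yaw,a,np.linalg.norm(v),s['joints'][5])
for k in range(26):
    b=a+.16;w=.045*np.array([np.cos(b)-np.cos(a),np.sin(b)-np.sin(a)]);x=np.array([np.cos(yaw),np.sin(yaw)]);y=np.array([np.sin(yaw),-np.cos(yaw)])
    print(k,(w@x).round(4),(w@y).round(4),end=' | ');a=b;yaw+=.14
E
```

```text
time: 10.0
position: [0.5677, -0.1764, 0.0819]
tcp_rot: [0.663, 0.749, 0.0, 0.0]
wrist_force: [-2.3, -0.2, 6.1]
width: 0.0143
grip_force: 58.8
1.6928040339475443 1.1633060437989928 0.044750393213128854 -2.9911071673561187
0 0.0031 -0.0065 | 1 0.003 -0.0065 | 2 0.0029 -0.0066 | 3 0.0027 -0.0067 | 4 0.0026 -0.0067 | 5 0.0025 -0.0068 | 6 0.0023 -0.0068 | 7 0.0022 -0.0069 | 8 0.0021 -0.0069 | 9 0.0019 -0.0069 | 10 0.0018 -0.007 | 11 0.0016 -0.007 | 12 0.0015 -0.007 | 13 0.0014 -0.0071 | 14 0.0012 -0.0071 | 15 0.0011 -0.0071 | 16 0.0009 -0.0071 | 17 0.0008 -0.0071 | 18 0.0006 -0.0072 | 19 0.0005 -0.0072 | 20 0.0004 -0.0072 | 21 0.0002 -0.0072 | 22 0.0001 -0.0072 | 23 -0.0001 -0.0072 | 24 -0.0002 -0.0072 | 25 -0.0004 -0.0072 |
```

```bash
cat > st.py <<'E'
from h import *
s=bot.read_state();M=R.from_quat(s['tcp_rot']).as_matrix();yaw=np.arctan2(M[1,0],M[0,0])
v=s['position'][:2]-[.550,-.2175];print('yaw',yaw,'phi',np.arctan2(v[1],v[0]),'r',np.linalg.norm(v),'j6',s['joints'][5])
E
python3 jog.py '[[[0.0031, -0.0065, 0, -0.14, 0], [0.003, -0.0065, 0, -0.14, 0], [0.0029, -0.0066, 0, -0.14, 0], [0.0027, -0.0067, 0, -0.14, 0], [0.0026, -0.0067, 0, -0.14, 0], [0.0025, -0.0068, 0, -0.14, 0], [0.0023, -0.0068, 0, -0.14, 0], [0.0022, -0.0069, 0, -0.14, 0]]]'; python3 st.py
```

```text
time: 10.8
position: [0.5185, -0.185, 0.082]
tcp_rot: [0.16, 0.987, 0.002, 0.004]
wrist_force: [2.4, 21.1, 6.1]
width: 0.0142
grip_force: 59.6
yaw 2.8203109863083196 phi 2.3402789245577 r 0.045224673150175185 j6 -1.8372903807576761
```

```bash
python3 jog.py '[[[0.0021, -0.0069, 0, -0.14, 0], [0.0019, -0.0069, 0, -0.14, 0], [0.0018, -0.007, 0, -0.14, 0], [0.0016, -0.007, 0, -0.14, 0], [0.0015, -0.007, 0, -0.14, 0], [0.0014, -0.0071, 0, -0.14, 0], [0.0012, -0.0071, 0, -0.14, 0], [0.0011, -0.0071, 0, -0.14, 0]]]'; python3 st.py
```

```text
time: 11.6
position: [0.5073, -0.2388, 0.0817]
tcp_rot: [-0.389, 0.921, 0.005, -0.004]
wrist_force: [-13.0, 18.0, 19.5]
width: 0.0143
grip_force: 61.7
yaw -2.3427021846850757 phi -2.679546593524519 r 0.04770342521455562 j6 -0.6155100718792053
```

```bash
python3 jog.py '[[[0.0004, -0.0071, 0, -0.14, 0], [0.0003, -0.0071, 0, -0.14, 0], [0.0002, -0.0072, 0, -0.14, 0], [0.0002, -0.0072, 0, -0.14, 0], [0.0002, -0.0072, 0, -0.14, 0], [0.0002, -0.0072, 0, -0.14, 0], [0.0001, -0.0072, 0, -0.14, 0], [-0.0001, -0.0072, 0, -0.14, 0]]]'; python3 st.py
```

```text
time: 12.4
position: [0.5257, -0.2547, 0.0807]
tcp_rot: [0.815, -0.578, -0.041, 0.018]
wrist_force: [-80.0, 10.4, 63.2]
width: 0.0139
grip_force: 90.9
yaw -1.2360615501098906 phi -2.149393490168595 r 0.04442163337934773 j6 0.5143632790375716
```

Force 80 N with only 0.53 rad gained: end stop or jam. Relieve the command and look.

```bash
python3 jog.py '[[[0, 0.0072, 0, 0.1, 0], [0, 0.0072, 0, 0.1, 0], [-0.0005, 0.007, 0, 0.1, 0]]]'; python3 st.py
python3 - <<'E'
from h import *
a=snap('side','d2');b=snap('scene','s2');snap('wrist','w5')
w=cv2.imread('pics/w5.png')
def crop(i,x,y,w,h,k): return cv2.resize(i[y:y+h,x:x+w],None,fx=k,fy=k,interpolation=cv2.INTER_CUBIC)
cv2.imwrite('pics/c2.png',np.hstack([crop(a[:,:,::-1],230,130,100,140,4),w[:,:, :][:, 56:456].repeat(1,0)[:384] if 0 else cv2.copyMakeBorder(cv2.resize(w,(400,300)),0,260,0,0,0)]))
E
```

```text
time: 12.7
position: [0.5257, -0.2574, 0.0811]
tcp_rot: [0.718, -0.696, -0.017, 0.007]
wrist_force: [-25.2, 28.1, 28.6]
width: 0.0145
grip_force: 65.4
yaw -1.5403344733766005 phi -2.11873609788775 r 0.04673131018932286 j6 0.2200435451989123
```

View pics/c2.png

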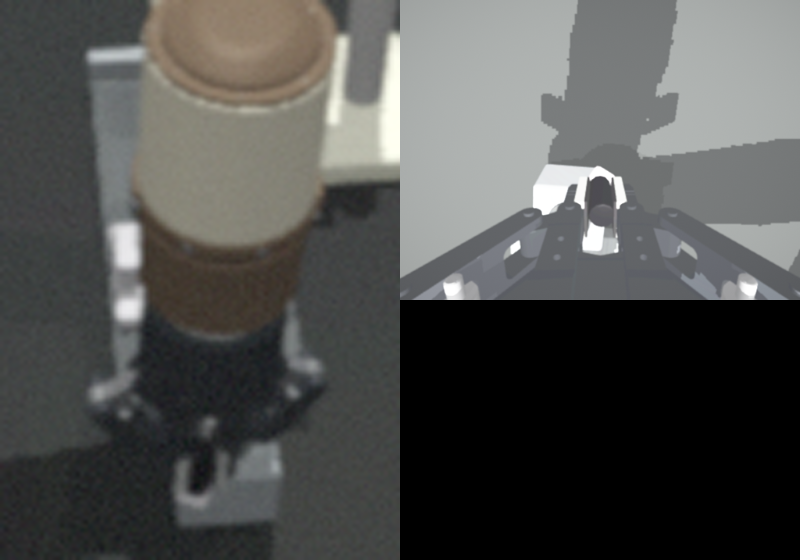

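Run:
```python
from h import *
a=ray('d0',258.5,165,.05);b=ray('d2',261.5,198.8,.05);y=np.array([.0899,.996]);print(a,b,(a-b)[:2]@y)
for f in('d0','d2'):
    g=cv2.cvtColor(cv2.imread(f'pics/{f}.png'),cv2.COLOR_BGR2GRAY);m=(g[145:225,254:266]>165).sum(1);print(f,np.nonzero(m)[0]+145)
```

```text
[0.51870889 0.03239202 0.05      ] [ 0.51018151 -0.0874039   0.05      ] 0.12008335172797079
d0 [157 158 159 160 161 162 163 164 165 166 167 168 170 171 172 173 174 175
 176 177 178 179]
d2 [186 187 188 189 190 191 192 193 194 195 196 203 204 205 206 207 208 209]
```

Side view: fingers still on the handle; the carriage block shifted about 104 mm, matching 7.44 rad turned. Release, lift and look at carriage and crank from above.

```bash
python3 jog.py '[[[0, 0, 0, 0, 0.05], [0, 0, 0, 0, 0.05], [0, 0, -0.04, 0, 0.085], [0, 0, -0.04, 0, 0.085], [0, 0, -0.04, 0, 0.085], [-0.045, 0, -0.02, 0, 0.085], [-0.045, -0.015, 0, 0, 0.085], [-0.02, -0.015, 0, 0, 0.085]]]'; python3 jog.py '[[[0, 0, 0, 0, 0.085], [0, 0, 0, 0, 0.085]]]'; python3 st.py
python3 - <<'E'
from h import *
snap('wrist','w6');snap('side','d3')
E
```

```text
time: 13.65
position: [0.5693, -0.15, 0.2227]
tcp_rot: [0.722, -0.692, 0.002, -0.002]
wrist_force: [0.4, -1.2, 0.0]
width: 0.0848
grip_force: 0.0
time: 13.85
position: [0.5688, -0.1521, 0.2207]
tcp_rot: [0.722, -0.692, 0.0, -0.0]
wrist_force: [-0.7, 0.5, -0.1]
width: 0.0854
grip_force: 0.0
yaw -1.5295979395138206 phi 1.2908727677582144 r 0.06805888931508869 j6 0.02772537338682512
```

View pics/w6.png

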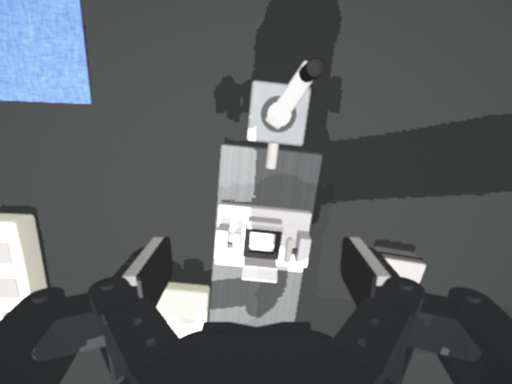

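Handle top (314,69), hub (279,113), seal window centre (262,241), gearbox corners (252,82),(309,88),(304,144),(248,139); the carriage is well short of the gearbox.

Run:
```python
from h import *
hub=ray('w6',279,113,.062);g=ray('w6',314,69,.102);v=g-hub;print(hub,g,np.linalg.norm(v[:2]),np.arctan2(v[1],v[0])%(2*np.pi))
ch=ray('w6',262,241.5,.04);c=ray('w6',262.5,241.5,.05);print(ch,c)
for th in(-.09,-.08):
    x=np.array([np.cos(th),np.sin(th)]);y=np.array([-np.sin(th),np.cos(th)]);d=(ch-hub)[:2];print(d@x,d@y-.21)
# rail end & edges
for uv in((222,145),(321,154),(213,300),(299,300)): print(ray('w6',*uv,.018))
```

```text
[ 0.54950582 -0.21888096  0.062     ] [ 0.52650355 -0.25467592  0.102     ] 0.04254859951375985 4.141224958289495
[ 0.55864237 -0.07029713  0.04      ] [ 0.55849775 -0.07515512  0.05      ]
-0.004254921559015698 -0.06119634981705238
-0.0027666971133655125 -0.06116124143112009
[ 0.60982427 -0.18005258  0.018     ]
[ 0.49405664 -0.17440624  0.018     ]
[0.62013362 0.03006532 0.018     ]
[0.50329931 0.0252207  0.018     ]
```

Run:
```python
from h import *
print('lens side',ray('d0',275.3,131,.086),ray('d0',275,147,.086),'scene',ray('s0',259.5,226,.086))
print('far rail side',ray('d0',252.5,143,.018),ray('d0',293.7,141,.018))
print('far rail scene',ray('s0',195+208/4,140+545/4,.018),ray('s0',195+378/4,140+485/4,.018))
print('near rail scene',ray('s0',195+60/4,140+195/4,.018),ray('s0',195+210/4,140+152/4,.018))
p=np.array([[.5503,-.1778]])
```

```text
lens side [0.57932569 0.12252274 0.086     ] [0.56825655 0.05888014 0.086     ] scene [0.54957255 0.04033771 0.086     ]
far rail side [0.51691473 0.15451476 0.018     ] [0.63927239 0.14467455 0.018     ]
far rail scene [0.62470576 0.12473719 0.018     ] [0.50645011 0.13295682 0.018     ]
near rail scene [ 0.6054404  -0.17797768  0.018     ] [ 0.48923192 -0.16803376  0.018     ]
```

Geometry (hub to chamber 0.145 m; at the end stop it should be about 0.133) says roughly 0.8 rad may remain, while the force suggests a stop. I'll regrip squarely and test.

```bash
python3 jog.py '[[[0.034, 0.016, 0, 0, 0.06], [0.034, 0.016, 0, 0, 0.06], [0.0335, 0.0154, 0, 0, 0.06], [0, 0, 0.03, 0.15, 0.06], [0, 0, 0.03, 0.15, 0.06], [0, 0, 0.03, 0.15, 0.06], [0, 0, 0.025, 0.15, 0.06], [0, 0, 0, 0, 0.06]]]'; python3 st.py
python3 - <<'E'
from h import *
s=bot.read_state();print(tool(np.array([.5257,-.2555,.083])-s['position']).round(4))
E
```

```text
time: 14.75
position: [0.5219, -0.2563, 0.1019]
tcp_rot: [-0.483, 0.876, 0.003, -0.003]
wrist_force: [-0.6, 0.7, -0.4]
width: 0.0601
grip_force: 0.0
yaw -2.1332430976884464 phi -2.198314244298333 r 0.047943540713858306 j6 -0.383183883621611
[-0.0028 -0.003   0.0189]
```

```bash
python3 jog.py '[[[-0.0028, -0.003, 0.019, 0, 0.06], [0, 0, 0, 0, 0], [0, 0, 0, 0, 0], [0, 0, 0, 0, 0], [0, 0, 0, 0, 0], [0, 0, 0, 0, 0]]]' 60;python3 st.py; python3 jog.py '[[[-0.0006, -0.0072, 0, -0.15, 0], [-0.0006, -0.0072, 0, -0.15, 0], [-0.0006, -0.0072, 0, -0.15, 0], [0, 0, 0, 0, 0]]]'; python3 st.py
```

```text
time: 15.35
position: [0.527, -0.2544, 0.0882]
tcp_rot: [-0.484, 0.875, 0.001, -0.001]
wrist_force: [-5.8, 4.3, 5.9]
width: 0.0141
grip_force: 58.4
yaw -2.1303419368813206 phi -2.128200794824699 r 0.04343700545705511 j6 -0.38528999135888176
time: 15.75
position: [0.5268, -0.2515, 0.0872]
tcp_rot: [-0.665, 0.746, 0.025, -0.012]
wrist_force: [-43.5, 41.4, 44.8]
width: 0.0141
grip_force: 68.9
yaw -1.6854282982363455 phi -2.1692533535752156 r 0.04119775563434952 j6 0.07045889607151075
```

The handle does not budge under ~60 N at the same angle (1.18 turns in total): it is the end stop. Back off, release, lift; measure the cover from the earlier wrist picture.

```bash
python3 jog.py '[[[0, 0.0072, 0, 0.1, 0], [0, 0.0072, 0, 0.1, 0], [0, 0.005, 0, 0, 0], [0, 0, 0, 0, 0.05], [0, 0, 0, 0, 0.06], [0, 0, -0.04, 0, 0.085], [0, 0, -0.04, 0, 0.085], [0, 0, -0.04, 0, 0.085]]]';  python3 st.py
python3 - <<'E'
from h import *
print(bot.read_state()['position'])
im=cv2.imread('pics/w1.png');g=cv2.cvtColor(im,cv2.COLOR_BGR2GRAY)
m=(g>120).astype(np.uint8);m[100:]=0;m[:,:240]=0;m[:,350:]=0
c=max(cv2.findContours(m,0,2)[0],key=cv2.contourArea);r=cv2.minAreaRect(c);print(r,cv2.boxPoints(r))
print([ray('w1',u,v,.0045).round(4) for u,v in cv2.boxPoints(r)])
cv2.imwrite('pics/cov.png',cv2.resize(im[0:100,240:360],None,fx=6,fy=6,interpolation=2))
E
```

```text
time: 16.55
position: [0.5306, -0.259, 0.2087]
tcp_rot: [-0.589, 0.808, -0.001, 0.0]
wrist_force: [1.7, 0.3, -0.5]
width: 0.0837
grip_force: 0.0
yaw -1.8808137055827556 phi -2.0084141495771424 r 0.045805843098597546 j6 -0.13071136722413698
[ 0.53058826 -0.25898927  0.20873082]
((296.4712829589844, 39.98712921142578), (58.961727142333984, 48.8603630065918), 69.14553833007812) [[263.1465    21.134657]
 [308.80594    3.740591]
 [329.79605   58.8396  ]
 [284.13663   76.233665]]
[array([0.5393, 0.3107, 0.0045]), array([0.5438, 0.2565, 0.0045]), array([0.4815, 0.2435, 0.0045]), array([0.476 , 0.3002, 0.0045])]
```

View pics/cov.png

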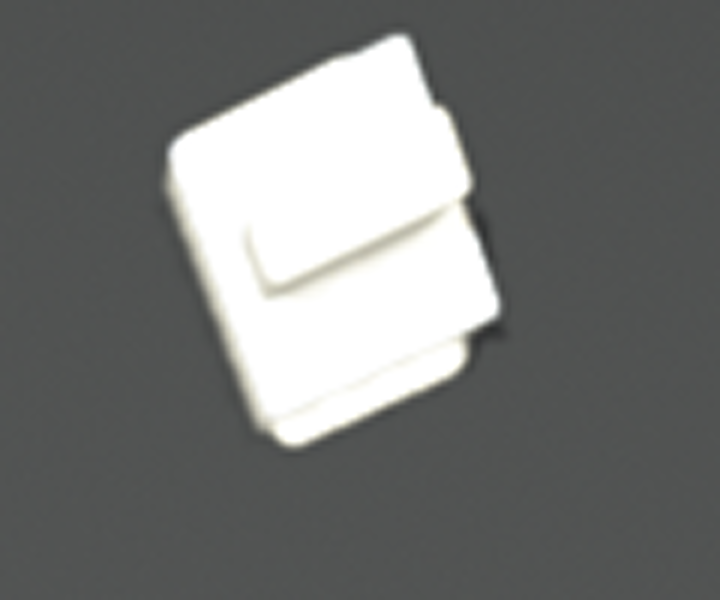

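Crop: block top corners (175,150),(260,430),(500,315),(405,35), rib lower edge (270,290)–(465,195), right end mid (453,150).

Run:
```python
from h import *
P=lambda u,v,z: ray('w1',240+u/6,v/6,z)
B=np.array([P(*q,.026) for q in((175,150),(260,430),(500,315),(405,35))]);print('block',B.round(4).tolist(),B.mean(0),np.linalg.norm(B-np.roll(B,-1,0),axis=1))
a,b=P(270,290,.052),P(465,195,.052);d=(a-b)[:2];L=np.linalg.norm(d);d/=L;print('rib',L,'yaw',np.arctan2(-d[0],d[1]),P(453,150,.052)[:2]+.018*d)
for q in ((B[0]-B[3]),(B[1]-B[2])): print(np.arctan2(-q[0],q[1]))
s=bot.read_state();print(tool(np.array([.40,-.05,.26])-s['position']),tool(np.array([.44,.25,.26])-np.array([.40,-.05,.26])))
```

```text
block [[0.5288, 0.3071, 0.026], [0.4792, 0.3025, 0.026], [0.4876, 0.2552, 0.026], [0.5365, 0.2633, 0.026]] [0.50803088 0.28203547 0.026     ] [0.04978896 0.0481134  0.04956314 0.04453793]
rib 0.03550430366509753 yaw 0.17577796620575944 [0.50817876 0.28253199]
0.1756590351662392
0.17684291341389666
[-0.15915655  0.18807778 -0.05151971] [-2.97901435e-01  5.34292601e-02 -2.21864703e-04]
```

Cover at (0.508, 0.282), yaw 0.176; block 49×45 mm and rib 35.5 mm agree with the given sizes. Going there around the microscope.

```bash
python3 jog.py '[[[-0.0265, 0.0313, -0.0086, 0, 0.06], [-0.0265, 0.0313, -0.0086, 0, 0.06], [-0.0265, 0.0313, -0.0086, 0, 0.06], [-0.0265, 0.0313, -0.0086, 0, 0.06], [-0.0265, 0.0313, -0.0086, 0, 0.06], [-0.0265, 0.0313, -0.0086, 0, 0.06]]]'; python3 jog.py '[[[-0.0426, 0.0076, 0, 0, 0.06], [-0.0426, 0.0076, 0, 0, 0.06], [-0.0426, 0.0076, 0, 0, 0.06], [-0.0426, 0.0076, 0, 0, 0.06], [-0.0426, 0.0076, 0, 0, 0.06], [-0.0426, 0.0076, 0, 0, 0.06], [-0.0426, 0.0076, 0, 0, 0.06], [0, 0, 0, -0.12, 0.06]]]';python3 jog.py '[[[0, 0, 0, -0.12, 0.06], [0, 0, 0, -0.12, 0.06], [0, 0, 0, -0.12, 0.06], [0, 0, 0, 0, 0.06], [0, 0, 0, 0, 0.06]]]';python3 st.py
python3 - <<'E'
from h import *
s=bot.read_state();print(tool(np.array([.508,.2822,.045])-s['position']).round(4))
snap('wrist','w7')
E
```

```text
time: 17.15
position: [0.3996, -0.0489, 0.2594]
tcp_rot: [-0.589, 0.808, -0.001, 0.001]
wrist_force: [0.4, 1.3, 0.2]
width: 0.0598
grip_force: 0.0
time: 17.95
position: [0.4419, 0.2548, 0.2585]
tcp_rot: [-0.639, 0.769, -0.0, 0.001]
wrist_force: [-0.1, -0.8, -0.4]
width: 0.0601
grip_force: 0.0
time: 18.45
position: [0.4409, 0.2505, 0.2587]
tcp_rot: [0.764, -0.646, 0.0, -0.0]
wrist_force: [0.6, 0.4, -0.6]
width: 0.0595
grip_force: 0.0
yaw -1.4036673254350873 phi 1.7998820512585054 r 0.4806039041270638 j6 -0.6704780745814426
[-0.02   -0.0713  0.2138]
```

```bash
python3 jog.py '[[[-0.01, -0.0357, 0, 0, 0.06], [-0.01, -0.0357, 0, 0, 0.06], [0, 0, 0.04, 0, 0.06], [0, 0, 0.04, 0, 0.06], [0, 0, 0.04, 0, 0.06], [0, 0, 0, 0, 0.06], [0, 0, 0, 0, 0.06]]]';python3 st.py
python3 - <<'E'
from h import *
im=snap('wrist','w8');g=cv2.cvtColor(im,cv2.COLOR_RGB2GRAY)
m=((g>150)&(im.max(2).astype(int)-im.min(2)<40)).astype(np.uint8)
for c in cv2.findContours(m,0,2)[0]:
    if cv2.contourArea(c)>1500: print(cv2.contourArea(c),cv2.boundingRect(c))
c,sn=np.cos(.176),np.sin(.176);W=lambda x,y,z:[.508+c*x-sn*y,.2822+sn*x+c*y,z]
for z,hx,hy in((.026,.024,.022),(.052,.007,.018)): print(z,[proj('w8',W(i*hx,j*hy,z)).round(0).tolist() for i in(-1,1) for j in(-1,1)])
s=bot.read_state();print(tool(np.array([.508,.2822,.041])-s['position']).round(4))
E
```

```text
time: 19.2
position: [0.5081, 0.2826, 0.1389]
tcp_rot: [0.765, -0.645, 0.001, 0.0]
wrist_force: [-0.3, 1.1, 0.9]
width: 0.06
grip_force: 0.0
yaw -1.4009677096585007 phi 1.6543544285945968 r 0.5018468903468893 j6 -0.617488025463003
6342.0 (376, 10, 110, 121)
74758.0 (0, 0, 512, 330)
0.026 [[284.0, 166.0], [283.0, 214.0], [229.0, 166.0], [230.0, 214.0]]
0.052 [[266.0, 177.0], [265.0, 220.0], [248.0, 177.0], [248.0, 220.0]]
[0.0011 0.0013 0.0994]
```

Run:
```python
from h import *
g=cv2.cvtColor(cv2.imread('pics/w8.png'),cv2.COLOR_BGR2GRAY)
print(np.percentile(g,[5,25,50,75,95]))
for r in (150,160,170,185,200,225,235): print(r,g[r,212:304:4].tolist())
for t in(225,240):
  m=(g>t).astype(np.uint8);m[:, :190]=0;m[:,320:]=0;m[:120]=0;m[260:]=0
  cs=cv2.findContours(m,0,2)[0]
  print(t,[(cv2.contourArea(c),cv2.boundingRect(c),cv2.minAreaRect(c)[2]) for c in cs if cv2.contourArea(c)>100])
```

```text
[ 85. 106. 148. 155. 158.]
150 [159, 158, 158, 159, 157, 130, 109, 109, 118, 159, 159, 143, 122, 118, 143, 159, 158, 159, 159, 158, 158, 159, 159]
160 [158, 158, 159, 158, 164, 243, 239, 238, 217, 218, 217, 217, 217, 218, 217, 217, 217, 161, 137, 158, 159, 159, 158]
170 [158, 158, 156, 255, 255, 255, 255, 255, 255, 255, 255, 255, 255, 255, 255, 255, 255, 255, 255, 156, 158, 158, 158]
185 [158, 158, 158, 255, 255, 255, 255, 255, 255, 255, 255, 255, 255, 255, 255, 255, 255, 255, 255, 147, 150, 156, 159]
200 [148, 149, 148, 255, 255, 255, 255, 255, 255, 255, 255, 255, 255, 255, 255, 255, 255, 255, 255, 148, 148, 148, 149]
225 [150, 150, 154, 158, 158, 158, 158, 152, 148, 148, 148, 148, 148, 148, 148, 148, 149, 148, 148, 148, 148, 149, 148]
235 [158, 157, 158, 158, 158, 158, 159, 158, 148, 148, 148, 148, 149, 148, 149, 148, 149, 147, 148, 148, 147, 148, 148]
225 [(3337.0, (223, 160, 65, 61), 1.4688007831573486)]
240 [(3312.0, (223, 160, 64, 61), 90.0)]
```

White blob spans columns 223–287, rows to 221: matches the predicted cover within about 1 px. Descend and grasp.

```bash
python3 jog.py '[[[0.001, 0.001, 0.04, 0, 0.05], [0, 0, 0.04, 0, 0.045], [0, 0, 0.017, 0, 0.04], [0, 0, 0, 0, 0.04], [0, 0, 0, 0, 0], [0, 0, 0, 0, 0], [0, 0, 0, 0, 0], [0, 0, 0, 0, 0]]]' 80; python3 st.py
```

```text
time: 20.05
position: [0.5085, 0.2829, 0.0443]
tcp_rot: [0.765, -0.644, 0.001, -0.003]
wrist_force: [0.2, 0.6, 6.7]
width: 0.0121
grip_force: 80.3
yaw -1.399799311458885 phi 1.653529250981782 r 0.502162449607241 j6 -0.6163682371865535
```

```bash
python3 jog.py '[[[0, 0, -0.02, 0, 0], [0, 0, -0.043, 0, 0], [0, 0, -0.043, 0, 0], [0, 0, -0.043, 0, 0], [0, 0, -0.043, 0, 0], [0.0129, 0.0428, -0.01, 0, 0], [0.0129, 0.0428, 0, 0, 0], [0.0129, 0.0428, 0, 0, 0]]]'; python3 jog.py '[[[0.0401, 0.0052, 0, 0, 0], [0.0401, 0.0052, 0, 0, 0], [0.0401, 0.0052, 0, 0, 0], [0.0401, 0.0052, 0, 0, 0], [0.0401, 0.0052, 0, 0, 0], [0.0401, 0.0052, 0, 0, 0], [0.0401, 0.0052, 0, 0, 0]]]'; python3 jog.py '[[[0, 0, 0, -0.15, 0], [0, 0, 0, -0.15, 0], [0, 0, 0, -0.15, 0], [0, 0, 0, -0.15, 0], [0, 0, 0, -0.15, 0], [0, 0, 0, -0.15, 0], [0, 0, 0, -0.15, 0], [0, 0, 0, -0.15, 0]]]'; python3 jog.py '[[[0.02, 0, 0, -0.1, 0], [0.04, 0, 0, 0, 0], [0, 0, 0, 0, 0], [0, 0, 0, 0, 0]]]'; python3 st.py
python3 - <<'E'
from h import *
snap('wrist','w9')
g=cv2.cvtColor(cv2.imread('pics/w9.png'),cv2.COLOR_BGR2GRAY)
p=proj('w9',[.5586,-.0703,.04]);print(p, [proj('w9',[.5586+i*.03,-.0703+j*.04,.04]).round().tolist() for i,j in((1,0),(-1,0),(0,1),(0,-1))])
u,v=p.round().astype(int)
for r in range(v-40,v+44,4): print(r,' '.join('%3d'%x for x in g[r,u-60:u+64:4]))
E
```

```text
time: 20.85
position: [0.3851, 0.2205, 0.2439]
tcp_rot: [0.764, -0.645, -0.0, -0.001]
wrist_force: [-0.3, 0.8, 0.1]
width: 0.0119
grip_force: 79.2
time: 21.55
position: [0.3975, -0.0629, 0.244]
tcp_rot: [0.765, -0.644, 0.0, -0.001]
wrist_force: [0.5, -0.3, -1.5]
width: 0.0123
grip_force: 79.2
time: 22.35
position: [0.3977, -0.0613, 0.2437]
tcp_rot: [0.995, -0.097, 0.0, -0.0]
wrist_force: [0.2, 0.2, -1.9]
width: 0.0128
grip_force: 79.2
time: 22.75
position: [0.4574, -0.0694, 0.243]
tcp_rot: [0.999, -0.051, -0.001, -0.0]
wrist_force: [-0.2, 0.2, -1.1]
width: 0.0122
grip_force: 79.2
yaw -0.10172049590978272 phi 2.1294149599460703 r 0.17467453469211336 j6 1.267627747917513
[247.89717392  79.69802849] [[245.0, 50.0], [251.0, 108.0], [212.0, 84.0], [284.0, 76.0]]
40 115 116 114 115 114 204 253 253 253 252 230 164 118 122 115 133 145 151 173 183 251 252 252 242  96 112 112 113 113 113 113
44 113 113 113 111 111 193 253 253 253 252 250 227 231 233 233 236 237 236 241 252 251 252 252 245 108 109 109 109 110 110 110
48 111 111 111 110 111 148 253 253 253 252 247 240 238 236 233 230 227 221 219
[... 1640 characters left out ...]
 111 112 148 212 242 242 252 254  92  79 118 119 118 119 119
104  72  72  72  72  71  71  80 165 253 253 253 254 246 250 247 249 248 232 249 254 253 253 253 254 108 116 116 116 115 115 114
108  72  71  71  71  72  72  81 180 254 253 253 235 245 247 248 249 248 248 221 186 253 253 253 254 108 113 111 112 112 112 111
112  72  72  71  71  71  72  75 181 252 254 253 245 211 210 187 165 183 174 182 205 253 253 253 254 109 115 114 114 115 114 114
116  72  72  72  72  72  72  71 200 254 254 253 253 252 253 240 118 189 196 254 254 253 253 253 254  90 114 115 115 116 116 115
120 119 115 114 115 119 119 116 255 254 254 253 247 248 250 251 254 255 255 254 223 196 254 253 254  93 118 118 116 117 116 116
```

Wrist readings place the specimen patch at rows 67–93, columns 235–257 within the dark seal window, ≈1.5 px from prediction. Refine by blob moments.

Run:
```python
from h import *
g=cv2.cvtColor(cv2.imread('pics/w9.png'),cv2.COLOR_BGR2GRAY)
sub=g[55:103,222:270]
for nm,m in(('white',(g>150).astype(np.uint8)),('win',(g<105).astype(np.uint8))):
    mm=np.zeros_like(m);mm[58:101,226:266]=m[58:101,226:266]
    if nm=='white': mm[:64]=0;mm[:,:231]=0;mm[:,261:]=0;mm[96:]=0
    c=max(cv2.findContours(mm,0,2)[0],key=cv2.contourArea);r=cv2.minAreaRect(c);print(nm,r,ray('w9',*r[0],.04),[ray('w9',*q,.04)[:2].round(4).tolist() for q in cv2.boxPoints(r)])
# carriage plate left/right limits: columns profile along rows 104..116, rail direction
m=(g>190).astype(np.uint8)
c=max(cv2.findContours(m[30:130,190:300],0,2)[0],key=cv2.contourArea);print(cv2.boundingRect(c),cv2.minAreaRect(c))
# bead/held cover check
h=(g>225).astype(np.uint8);h[:150]=0
for c in cv2.findContours(h,0,2)[0]:
    if cv2.contourArea(c)>800: print('cover?',cv2.boundingRect(c),cv2.minAreaRect(c))
```

```text
white ((246.24124145507812, 80.35993194580078), (28.569255828857422, 23.76612663269043), 86.42366790771484) [ 0.55811005 -0.06842608  0.04      ] [[0.5731, -0.0562], [0.572, -0.0819], [0.5428, -0.0809], [0.5439, -0.0546]]
win ((246.0, 79.5), (41.0, 36.0), 90.0) [ 0.55901059 -0.06826114  0.04      ] [[0.5814, -0.0513], [0.5775, -0.0897], [0.5358, -0.0858], [0.5398, -0.046]]
(17, 0, 76, 100) ((54.634761810302734, 49.48992919921875), (100.16199493408203, 73.72087097167969), 89.09062194824219)
cover? (209, 193, 80, 31) ((247.69967651367188, 210.34457397460938), (79.02252960205078, 29.9317569732666), 3.8654611110687256)
```

Run:
```python
from h import *
for f in('w9','w6','w2'):
    g=cv2.cvtColor(cv2.imread(f'pics/{f}.png'),cv2.COLOR_BGR2GRAY)
    L=cv2.createLineSegmentDetector().detect(g)[0][:,0]
    for l in L:
        a,b=ray(f,l[0],l[1],.018),ray(f,l[2],l[3],.018);d=(b-a)[:2];n=np.linalg.norm(d)
        t=np.arctan2(d[1],d[0]);y=(t+np.pi/4)%(np.pi/2)-np.pi/4
        if n>.055 and abs(y)<.2 and abs((a+b)[0]/2-.56)<.09 and abs((a+b)[1]/2+.05)<.16: print(f,'yaw',y.round(3),n.round(3),'dir',t.round(2),l.round().tolist(),(a+b)[:2].round(3)/2)
d=np.load('pics/w9.npz');M=R.from_quat(d['q']).as_matrix()
for z,hy in ((.0443-.026,.024),(.0443,.0295),(.0443-.0045,.0295)):
    print(z,[proj('w9',d['p']+M@np.array([.0226,s*hy,z])).round(1).tolist() for s in(-1,1)])
g=cv2.cvtColor(cv2.imread('pics/w9.png'),cv2.COLOR_BGR2GRAY)
for r in range(186,232,3): print(r,' '.join('%3d'%x for x in g[r,196:312:4]))
```

```text
w9 yaw -0.058 0.087 dir 1.51 [341.0, 20.0, 262.0, 24.0] [ 0.614 -0.135]
w9 yaw -0.075 0.064 dir 1.5 [224.0, 26.0, 167.0, 28.0] [ 0.6215 -0.018 ]
w9 yaw -0.055 0.096 dir -1.63 [202.0, 134.0, 281.0, 130.0] [ 0.502 -0.055]
w9 yaw -0.098 0.074 dir 3.04 [207.0, 29.0, 210.0, 99.0] [ 0.5805 -0.0265]
w9 yaw -0.061 0.111 dir -0.06 [282.0, 128.0, 281.0, 26.0] [ 0.557  -0.1085]
w9 yaw -0.075 0.068 dir -1.65 [279.0, 131.0, 336.0, 130.0] [ 0.4955 -0.136 ]
w9 yaw -0.069 0.094 dir -1.64 [53.0, 28.0, 137.0, 25.0] [0.633 0.093]
w9 yaw -0.065 0.057 dir 3.08 [361.0, 47.0, 358.0, 100.0] [ 0.554 -0.199]
w9 yaw -0.061 0.142 dir -1.63 [86.0, 140.0, 201.0, 135.0] [0.508  0.0655]
w6 yaw -0.048 0.061 dir 3.09 [248.0, 140.0, 301.0, 145.0] [ 0.5495 -0.186 ]
w6 yaw -0.063 0.205 dir 1.51 [221.0, 146.0, 210.0, 297.0] [ 0.618  -0.0775]
w6 yaw -0.061 0.083 dir -1.63 [294.0, 320.0, 303.0, 267.0] [0.505  0.0155]
w6 yaw -0.07 0.101 dir -1.64 [308.0, 235.0, 322.0, 155.0] [ 0.4965 -0.1225]
w6 yaw -0.061 0.111 dir -0.06 [309.0, 212.0, 219.0, 203.0] [ 0.557  -0.1065]
w6 yaw -0.018 0.055 dir -1.59 [253.0, 197.0, 256.0, 152.
[... 1580 characters left out ...]
 221 254 254 254 254 254 254 255 148 131 127 125 126 127 126 195 216 219 219 219 219 218 195  33  33
219 152  97  96 109 207 254 254 254 224 222 255 255 140 126 132 132 132 132 125 194 195 216 219 218 218 218 174  33  35
222 165  95  96 102 203 255 251 252 190 191 217 215 193 206 206 206 207 207 167 190 191 194 218 218 218 218 168  32  33
225 141  95  96 101 186 190 190 190 190 186 180 180 252 253 252 252 252 241 172 177 180 187 218 218 218 218 165  33  34
228 142  95  95  95 184 190 190 190 190 123  95 101 254 255 254 254 254 236 181  91  92 116 194 214 214 203 163  33  33
231 163  95  95  93 211 190 191 190 191 106  97  93 194 188 255 255 248 190 180  83  92  99 192 204 206 190 161  34  37
```

Cover hangs straight and centred. Stage yaw is −0.062 (many lines agree). In the stage frame the handle stands at 4.20 rad, which equals 10.5 − 2π = 4.217, so the end stop is confirmed. Turn the cover to stage yaw and go above the chamber.

```bash
python3 jog.py '[[[0, 0, 0, 0.15, 0], [0, 0, 0, 0.15, 0], [0, 0, 0, 0.15, 0], [0, 0, 0, 0.15, 0], [0, 0, 0, 0.15, 0], [0, 0, 0, 0.15, 0], [0, 0, 0, 0.15, 0], [0, 0, 0, 0.15, 0]]]' >/dev/null; python3 jog.py '[[[0, 0, 0, 0.15, 0], [0, 0, 0, 0.15, 0], [0, 0, 0, 0.032, 0], [0.007, -0.033, 0.01, 0, 0], [0, -0.034, 0.02, 0, 0], [0, -0.034, 0.02, 0, 0], [0, 0, 0, 0, 0], [0, 0, 0, 0, 0]]]';python3 st.py
python3 - <<'E'
from h import *
s=bot.read_state();print(tool(np.array([.5588,-.0685,.15])-s['position']).round(4),s['joints'].round(2))
E
```

```text
time: 24.4
position: [0.557, -0.0826, 0.1926]
tcp_rot: [-0.685, 0.729, 0.001, -0.001]
wrist_force: [-0.4, -0.8, -1.0]
width: 0.0124
grip_force: 79.1
yaw -1.6330023093065784 phi 1.5189031001241309 r 0.13511669981616398 j6 -0.20251696321505003
[-0.0142 -0.001   0.0426] [ 0.14  0.32 -0.22 -0.   -1.03 -0.2 ]
```

```bash
python3 jog.py '[[[-0.014, -0.0015, 0.02, 0, 0], [0, 0, 0.03, 0, 0], [0, 0, 0.022, 0, 0], [0, 0, 0, 0, 0], [0, 0, 0, 0, 0]]]' 100;python3 st.py
python3 - <<'E'
from h import *
s=bot.read_state();print(s['position'],tool(np.array([.5588,-.0685,.10])-s['position']).round(4))
snap('wrist','w10');snap('side','d4')
g=cv2.cvtColor(cv2.imread('pics/w10.png'),cv2.COLOR_BGR2GRAY)
y=np.array([.062,.998]);x=np.array([.998,-.062]);c=np.array([.5588,-.0685])
# carriage edges (known housings): print profile across stage x on carriage plate near -y end
for off in(-.034,-.03,-.027):
    print(off,[(k,int(g[int(round(v)),int(round(u))])) for k in range(-44,46,4) for u,v in [proj('w10',np.r_[c+y*off+x*k/1000,.06])]])
E
```

```text
time: 24.9
position: [0.5603, -0.0687, 0.1231]
tcp_rot: [-0.685, 0.728, -0.001, 0.001]
wrist_force: [1.2, 0.2, -0.3]
width: 0.0113
grip_force: 102.2
yaw -1.6320239936291447 phi 1.5017230087080673 r 0.14918335909970556 j6 -0.2270925850528814
[ 0.5602964  -0.06867239  0.1231265 ] [-0.0001  0.0016  0.0231]
-0.034 [(-44, 242), (-40, 242), (-36, 242), (-32, 241), (-28, 241), (-24, 241), (-20, 230), (-16, 223), (-12, 222), (-8, 222), (-4, 222), (0, 221), (4, 221), (8, 221), (12, 219), (16, 219), (20, 221), (24, 236), (28, 242), (32, 255), (36, 255), (40, 255), (44, 255)]
-0.03 [(-44, 239), (-40, 239), (-36, 239), (-32, 239), (-28, 239), (-24, 238), (-20, 222), (-16, 183), (-12, 183), (-8, 183), (-4, 183), (0, 183), (4, 182), (8, 183), (12, 183), (16, 183), (20, 203), (24, 255), (28, 255), (32, 255), (36, 255), (40, 233), (44, 232)]
-0.027 [(-44, 239), (-40, 240), (-36, 239), (-32, 238), (-28, 238), (-24, 238), (-20, 236), (-16, 189), (-12, 189), (-8, 189), (-4, 189), (0, 188), (4, 188), (8, 187), (12, 187), (16, 188), (20, 224), (24, 233), (28, 233), (32, 255), (36, 233), (40, 233), (44, 233)]
```

Cheek spans −18…+20 mm about the target in stage x, so the chamber is centred within 1 mm. Descend.

```bash
python3 jog.py '[[[0, 0.0007, 0.01, 0, 0], [0, 0, 0.008, 0, 0], [0, 0, 0.004, 0, 0], [0, 0, 0, 0, 0]]]'; python3 jog.py '[[[0, 0, 0.003, 0, 0], [0, 0, 0.003, 0, 0], [0, 0, 0, 0, 0]]]'; python3 st.py
```

```text
time: 25.4
position: [0.559, -0.0687, 0.0988]
tcp_rot: [-0.685, 0.729, 0.001, -0.001]
wrist_force: [-1.7, 0.4, -0.9]
width: 0.0116
grip_force: 102.8
time: 25.7
position: [0.5594, -0.0688, 0.0946]
tcp_rot: [-0.685, 0.729, -0.0, -0.0]
wrist_force: [-4.3, 0.7, 8.4]
width: 0.0117
grip_force: 103.6
yaw -1.6323444796817133 phi 1.5076308188073626 r 0.14898273753337055 j6 -0.22729126868714847
```

Roller contact at the expected height (8 N); slight +x offset, trim 0.7 mm and press.

```bash
python3 jog.py '[[[0, 0.0007, 0.003, 0, 0], [0, 0, 0.003, 0, 0], [0, 0, 0.003, 0, 0], [0, 0, 0, 0, 0]]]'; python3 jog.py '[[[0, 0, 0.002, 0, 0], [0, 0, 0.002, 0, 0], [0, 0, 0, 0, 0], [0, 0, 0, 0, 0]]]'; python3 st.py
```

```text
time: 26.1
position: [0.5588, -0.0687, 0.0838]
tcp_rot: [-0.685, 0.729, 0.0, -0.001]
wrist_force: [-0.4, 0.5, 0.1]
width: 0.0115
grip_force: 102.8
time: 26.5
position: [0.5595, -0.0687, 0.0816]
tcp_rot: [-0.685, 0.728, -0.001, 0.0]
wrist_force: [-2.8, 0.1, 6.6]
width: 0.0114
grip_force: 103.5
yaw -1.632213725811126 phi 1.5071504118194614 r 0.1491318137990528 j6 -0.22760446761902092
```

Snapped: force dropped to 0 at z 0.0838, now 6.6 N at 2.2 mm squeeze. Press a little further and hold.

```bash
python3 jog.py '[[[0, 0.0004, 0.0018, 0, 0], [0, 0, 0, 0, 0], [0, 0, 0, 0, 0], [0, 0, 0, 0, 0], [0, 0, 0, 0, 0]]]'; python3 jog.py '[[[0, 0, 0, 0, 0], [0, 0, 0, 0, 0], [0, 0, 0, 0, 0], [0, 0, 0, 0, 0], [0, 0, 0, 0, 0], [0, 0, 0, 0, 0]]]'
```

```text
time: 27.0
position: [0.5595, -0.0687, 0.0806]
tcp_rot: [-0.685, 0.728, -0.001, 0.001]
wrist_force: [-3.2, 0.0, 10.4]
width: 0.0113
grip_force: 103.9
time: 27.6
position: [0.5595, -0.0687, 0.0806]
tcp_rot: [-0.685, 0.728, -0.001, 0.001]
wrist_force: [-3.7, 0.5, 10.6]
width: 0.0117
grip_force: 103.9
```

Steady at 10.6 N, about 3.3 mm squeeze. Hand in.

```bash
python3 -c "
from bench import bot, eyes, job
print(job.finish_job())"
```

```text
the job is handed in; nothing more can be done
None
```

The carriage was wound to what I take to be its end stop, the cover snapped on, and the job was handed in at about 28 s with the gripper still pressing at a steady 10.6 N (about 3.3 mm of seal squeeze). The hand-in gave no verdict. The stop rests on the crank jamming hard at the 10.5 rad handle angle, although the chamber measured about 16 mm short of where the given dimensions put it.

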